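Pile the aluminium saw offcuts on the parts scale

ROBOT

A 6-joint arm with a two-finger parallel gripper is mounted at the origin on the work surface. World frame = base frame: x ahead of the robot, y to its left, z up, the work surface at z = 0. Lengths are in m, angles in degrees, forces in N, time in s.
With the tool pointing down it reaches from about 0.15 to 0.775 m from the base axis. Payload 6.1 kg.
Tool frame: the origin (TCP) lies where the fingers leave the gripper's body, on its centre line; the fingertips stand 73 mm ahead of it and the grasp point (between the pads) lies 54 mm ahead of it; z points along the fingers, x is the direction in which the jaws open and shut, and the axes are right-handed (so a half turn about z gives the same grasp; the last joint's range is limited). The gripper opens to 85 mm and grips with 20 to 120 N. Pads are 22 mm wide; open, the fingers measure 114 mm over their backs; the gripper's body (76 mm by 85 mm) begins 54 mm behind the grasp point. The pads swing forward as they close: fully open they stand 13 mm farther back than shut.
Start: joints at [-73.797, 7.208, -2.269, 80.523, 0, 90], TCP at [0.146, -0.504, 0.304] pointing down, gripper open.
Joint ranges: [-155.77, 155.77], [-54.66, 111.73], [-72.52, 77.12], [-102.08, 115.82], [-83.92, 84.16], [-180, 180]. Speed limits (degrees/s): [136.94, 136.94, 172.46, 180, 180, 180].

INTERFACE

Orientations are given as [roll, pitch, yaw] about the fixed x, y, z axes, in that order (R = Rz(yaw) Ry(pitch) Rx(roll)).
In Python, from rig import bot gives the robot as it stands.
- The arm moves only by the tool arm_command, never from a script. Its argument "motion" is a list of rows, each an object of numbers: "dx", "dy", "dz": the shift along the world's x, y, z normalised to -1 to 1, where 1 is 30 mm; "turn": the turn about the world's z normalised to -1 to 1, where 1 is 0.12 rad; "claw": the opening, from 0 (shut) to 1 (fully open). A call has 1 to 5 rows; each row shifts and turns the commanded pose from where the row before left it; what a row does not reach is not made up. A row lasts 1/10 s, in which the tool goes at most 50 mm and 8.59 degrees, less where a joint would pass 70% of its speed; a pose out of reach is approached as far as the arm can. A call with a number of a shift or a turn outside -1 to 1 is refused whole. A call with a gripper value outside its range is refused whole. The fingers move at their own pace and stop on an object; the grip force is fixed at half the most. Time passes only in rows, so rows that do not move let the fingers close. It gives the time, the measured TCP pose, the force and the opening at its end, in the units of the state.
- bot.observe(): the state, without advancing time (a new reading comes with each control period).
- bot.grab_frame(name): name is "scene" or "top"; returns the picture (400x640x3 uint8, blue, green, red); there is no depth.
- bot.camera_model(name): a dict with "mtx" (3x3 intrinsics, pixels), "world_from_camera" (4x4, takes a point from camera to world coordinates). Camera axes: x right, y up, looking along -z (the intrinsics and any distortion apply to the point x, -y, -z); pixel columns grow to the right and rows downward; lengths in m; the calibration is good to about 2 mm. A picture is of the moment at which its call begins. camera_model takes no time and is no camera call.
- bot.sign_off(): hands the job in, once; it reports no verdict.
The state is a dict: "clock": time; "joints": joint angles; "joint_velocities": joint speeds; "joint_efforts": joint torques, N m; "position": TCP position; "tool_rot": TCP orientation; "contact_force": force on the tool from outside, world axes, zero at the start; "torque": the same for the moment, N m; "opening": opening from 0.0 (shut) to 1.0 (fully open).
Only numpy, scipy, OpenCV 4.12 (cv2) and the standard library are available. Lean on these libraries where they do the work, as an engineer would, in place of code of your own. Each camera call takes 0.05 s, during which the arm holds its last target. There are 200 camera calls.

TASK

Pile the aluminium offcuts on the bench scale for weighing: lay the long aluminium wedge whose slope matches centrally on the sloping block that is already on the pan, turned so that its top comes out level, then balance the L-shaped offcut flat on top of it. Set each piece down without dropping it, make sure it rests firmly and let go. Keep the block where it stands on the pan, and leave the brass wedge, the short steep wedge and the round steel slug, which do not belong in this pile, where they are.

Things in the scene. Friction and masses are not known exactly. Their poses are not given: they have to be found in the camera images.
- scale: Grey bench scale, fixed to the table, 180 x 150 mm, 40 mm high, with a square steel pan 130 x 130 mm on it whose top is 52 mm above the table. Origin on the table under the pan's centre; z up; the display side is -x.
- block: Sloping aluminium offcut (loose) that stands on the pan at the start: 80 mm long (x), 44 mm wide (y), vertical sides and ends, flat underside; 28 mm high at its -x end rising in a plane (12 degrees, 0.209 rad) to 45 mm at its +x end. Origin at the centre of its underside, z up.
- block_top (a point): Centre of the block's sloping top face, 36.5 mm above the middle of its underside. z is normal to the slope, x points up the slope, y is the block's y.
- wedge: Long aluminium wedge to lay on the block: 76 mm long (x), 50 wide (y), parallel upright sides, flat underside; 22 mm high at its -x end, rising at 12 degrees to 38 at +x. 0.3 kg; lies on the table on its underside. Origin at the centre of the underside, z normal to it. With its underside flat on the block's slope and its thick (+x) end over the block's low (-x) end its top is level.
- wedge_top (a point): Centre of the wedge's sloping top face, 30.1 mm from the middle of its underside. z is normal to that face (vertical when the top is level), x points towards the thick end, y is the wedge's y.
- elbow: L-shaped aluminium offcut, 26 mm thick, 0.29 kg, lying flat. Origin on its underside below its centre of mass (balance point), z up. Leg 1 lies along x, sides at y = -29.7 and +0.3 mm, parallel from x = -47 to +33, then a mitred tip to x = -62 on its -y side. Leg 2 goes from its +x end towards +y: x +3 to +33, y +0.3 to +45, with a mitred tip to y = +57 on its +x side.
- brass_wedge: Brass wedge offcut (yellow metal), 60 x 40 mm, 20 to 33 mm high. Another metal: leave it alone. Origin at the centre of its underside.
- steep_wedge: Short steep aluminium wedge, 50 x 40 mm, 10 to 33 mm high (25 degrees). Its slope does not match: leave it alone. Origin at the centre of its underside.
- slug: Dark round steel slug standing on end, 44 mm diameter, 32 mm high. Leave it alone. Origin at the centre of its underside.
Mind the look-alikes: they are no part of the job. What is shaped like the elbow but pink is not meant. Leave any black look-alike of the wedge alone.

How it is judged (in metres and radians):
On the way, in this order (a step that is already met when the one before it is completed fails the run):
1. the wedge lies centred on the block with its top level, let go (distance between wedge and block_top below 0.025 m and angle between wedge_top's own z axis and vertical below 0.07 rad and contact force between the fingers and wedge below 0.05 N and linear speed of wedge below 0.02 m/s and distance of block from where it was at the start of the episode below 0.03 m), for 0.2 s.
2. the L-shaped offcut lies flat on the wedge, let go (all of step 1 and z of elbow in the frame of wedge_top between -0.005 and 0.006 m and horizontal distance between elbow and wedge_top below 0.03 m and angle between elbow's own z axis and vertical below 0.07 rad and contact force between the fingers and elbow below 0.05 N and linear speed of elbow below 0.02 m/s), for 0.2 s.
At the end, for the whole second after the job is handed in: Wedge on the block's slope, within 25 mm of its middle, top level within 4 degrees; L-shaped offcut flat on the wedge, level within 4 degrees, balance point within 30 mm of the middle of the wedge's top; block within 30 mm of its start; all at rest and let go (all of step 2); the robot touches nothing.
It fails at once if the wedge is let fall (unheld and faster than 0.5 m/s) (contact force between the fingers and wedge below 0.05 N and linear speed of wedge above 0.5 m/s).
It fails at once if the L-shaped offcut is let fall (unheld and faster than 0.5 m/s) (contact force between the fingers and elbow below 0.05 N and linear speed of elbow above 0.5 m/s).
It fails at once if the brass wedge is pushed or carried more than 20 mm (distance of brass_wedge from where it was at the start of the episode above 0.02 m).
It fails at once if the short steep wedge is pushed or carried more than 20 mm (distance of steep_wedge from where it was at the start of the episode above 0.02 m).
It fails at once if the round steel slug is pushed or carried more than 20 mm (distance of slug from where it was at the start of the episode above 0.02 m).
It also fails if it takes over 59 s, if anything falls off the work surface, if the arm or the gripper's body presses on something with over 40 N, if the wrist force passes 120 N, or if a joint passes its speed limit or range.

## Working session

There is one attempt and no reset: what is moved stays moved. The work goes in short steps, Python scripts to look and compute and a tool call to move; the robot and the scene stay as the last step left them, time stands still between calls to the robot, and variables do not carry over. Pictures are saved under pics/ and viewed, about 8 in all and at most 12, crops included, and the job is handed in when it is done.

Besides the shell and the picture viewer there is one more tool, called after ">>>" as a command line: name --argument value ..., lists and objects as JSON in quotes. arm_command: Moves the arm, as the interface text tells. Scaled input: -1 to 1 covers 30 mm each way for a shift and 0.12 rad each way for a turn. Its arguments: {"type":"object","properties":{"motion":{"type":"array","items":{"type":"object","properties":{"dx":{"type":"number"},"dy":{"type":"number"},"dz":{"type":"number"},"turn":{"type":"number"},"claw":{"type":"number"}}}}},"required":["motion"]}

```bash
mkdir -p pics
python3 - <<'E'
from rig import bot
import cv2
for n in("scene","top"):
    cv2.imwrite(f"pics/{n}0.png",bot.grab_frame(n)); m=bot.camera_model(n); print(n,m)
print(bot.observe())
E
```

```text
scene {'mtx': array([[419.10663777,   0.        , 320.82049416],
       [  0.        , 419.10663777, 204.47698487],
       [  0.        ,   0.        ,   1.        ]]), 'world_from_camera': array([[ 0.01592413, -0.52462211,  0.85118627,  1.47886581],
       [ 0.99973315,  0.02260195, -0.00477263,  0.03639419],
       [-0.01673464,  0.85103513,  0.52484203,  0.66202322],
       [ 0.        ,  0.        ,  0.        ,  1.        ]])}
top {'mtx': array([[364.45670977,   0.        , 319.66746391],
       [  0.        , 364.45670977, 195.5584222 ],
       [  0.        ,   0.        ,   1.        ]]), 'world_from_camera': array([[-0.02769226,  0.98766648, -0.15410407,  0.42123091],
       [-0.99961563, -0.02756357,  0.00297203,  0.04019246],
       [-0.00131228,  0.15412714,  0.98805015,  0.93166424],
       [ 0.        ,  0.        ,  0.        ,  1.        ]])}
{'clock': 0.1, 'joints': array([-7.37961664e+01,  7.23887376e+00, -2.32217672e+00,  8.05228351e+01,
       -1.05456177e-03,  9.00000862e+01]), 'joint_velocities': array([ 0.1337589 , -0.07377746,  0.0902829 , -0.00992943,  0.01490055,
        0.06254228]), 'joint_efforts': array([-2.61303703e-04, -4.36904347e+01,  3.53604877e+01,  1.36076234e-02,
       -1.31682842e-05,  2.64067518e-05]), 'position': array([ 0.14642599, -0.50389044,  0.3031841 ]), 'tool_rot': array([ 1.79998945e+02,  8.38856100e-02, -7.37962527e+01]), 'contact_force': array([ 0.50492494, -0.31169346,  0.74665038]), 'torque': array([-0.02551069,  0.03490367, -0.05461624]), 'opening': 1.000363328852461}
```

View pics/top0.png

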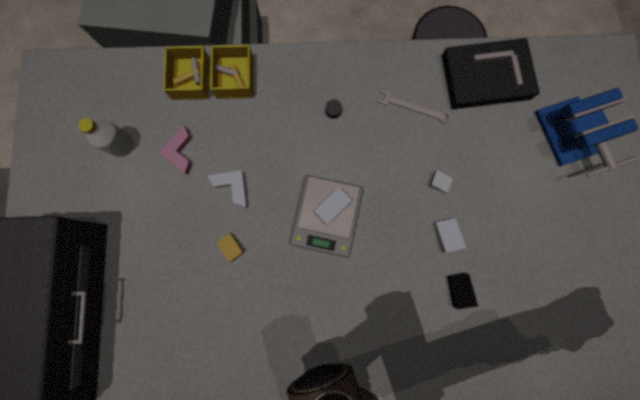

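View pics/scene0.png

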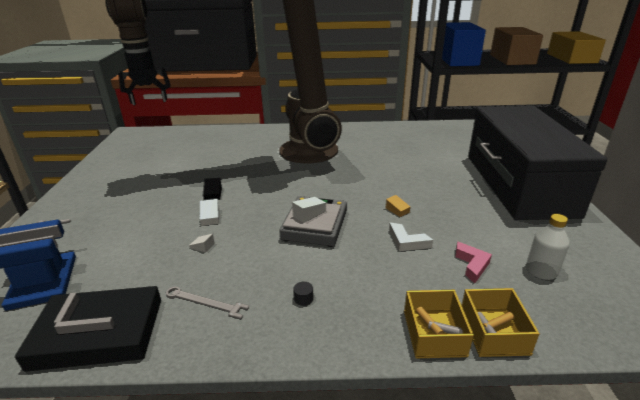

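Top view: scale at about (325,215) with the block at (333,206), wedge (450,235), steep wedge (442,181), black look-alike (461,290), elbow (232,188), pink look-alike (177,150), slug (333,108). Next I'll enlarge the crops to find which ends are thick.

Run:
```python
import cv2,numpy as np
t=cv2.imread("pics/top0.png");s=cv2.imread("pics/scene0.png")
def c(i,x,y,w=50,h=37): return cv2.convertScaleAbs(cv2.resize(i[y-h:y+h,x-w:x+w],(400,296),interpolation=cv2.INTER_CUBIC),alpha=1.3)
cv2.imwrite("pics/crops0.png",np.vstack([np.hstack([c(t,333,206),c(t,450,235)]),np.hstack([c(s,310,208),c(s,208,212)])]))
```

```text
(no output)
```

View pics/crops0.png

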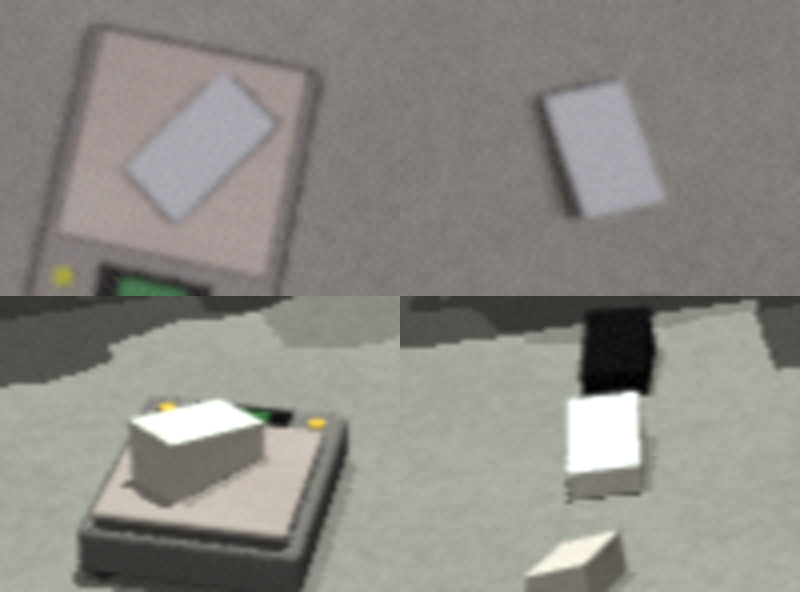

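```bash
cat > h.py <<'E'
import cv2,numpy as np
from rig import bot
def ray(n,uv,z):
    m=bot.camera_model(n);T=m["world_from_camera"];k=np.linalg.inv(m["mtx"])@[uv[0],uv[1],1]
    d=T[:3,:3]@[k[0],-k[1],-k[2]];o=T[:3,3];return o+d*(z-o[2])/d[2]
def mask(im,seed,r=45,dv=12,up=8):
    """upsampled region around seed with colour like the seed's"""
    x,y=seed;c=cv2.resize(im[y-r:y+r,x-r:x+r],None,fx=up,fy=up,interpolation=cv2.INTER_CUBIC)
    c=cv2.GaussianBlur(c,(0,0),up*.5).astype(float)
    s=np.median(c[up*(r-3):up*(r+3),up*(r-3):up*(r+3)].reshape(-1,3),0)
    m=(np.abs(c-s).max(2)<dv).astype(np.uint8)
    _,l=cv2.connectedComponents(m);m=(l==l[up*r,up*r]).astype(np.uint8)
    m=cv2.morphologyEx(m,cv2.MORPH_CLOSE,np.ones((9,9)))
    ct=max(cv2.findContours(m,0,1)[0],key=cv2.contourArea)
    f=lambda p:(np.asarray(p,float).reshape(-1,2)+.5)/up-.5+[x-r,y-r]
    return ct,f
E
python3 - <<'E'
from h import *
im=cv2.imread("pics/top0.png")
for n,s,dv,k in(("block",(333,206),20,4),("wedge",(450,235),20,4),("elbow",(238,180),22,6),("steep",(442,181),22,4)):
    print(n,im[s[1],s[0]])
    ct,f=mask(im,s,dv=dv)
    p=cv2.approxPolyN(cv2.convexHull(ct),4,ensure_convex=True) if k==4 else cv2.approxPolyDP(ct,.02*cv2.arcLength(ct,True),True)
    for q in f(p):print(q.round(1),[ray("top",q,z)[:2].round(4) for z in({"block":(.08,.097),"wedge":(.022,.038),"elbow":(.026,),"steep":(.01,.033)}[n])])
E
```

```text
block [136 129 130]
[351.4 199.8] [array([ 0.5418, -0.0371]), array([ 0.5394, -0.0355])]
[326.8 224.7] [array([0.4848, 0.0229]), array([0.4835, 0.0232])]
[313.7 210.2] [array([0.5197, 0.0526]), array([0.5177, 0.0524])]
[338.3 185.2] [array([ 0.5778, -0.0073]), array([ 0.5746, -0.0064])]
wedge [133 127 128]
[466.1 247.4] [array([ 0.4234, -0.3204]), array([ 0.4233, -0.3141])]
[446.4 252.1] [array([ 0.4135, -0.2711]), array([ 0.4136, -0.2656])]
[436.2 222.2] [array([ 0.4877, -0.2515]), array([ 0.4866, -0.2463])]
[455.2 217.8] [array([ 0.4973, -0.2998]), array([ 0.496 , -0.2938])]
elbow [134 130 131]
[207.8 175.1] [array([0.623 , 0.3198])]
[212.9 185.3] [array([0.5962, 0.3064])]
[230.4 183.7] [array([0.5991, 0.2622])]
[232.8 202.1] [array([0.5521, 0.2557])]
[244.2 204.9] [array([0.544 , 0.2272])]
[240.2 170.3] [array([0.6331, 0.2377])]
steep [129 129 131]
[452.8 177.9] [array([ 0.6014, -0.3069]), array([ 0.5969, -0.2983])]
[447.8 192.7] [array([ 0.5633, -0.2909]), array([ 0.5597, -0.2826])]
[432.1 183.7] [array([ 0.5878, -0.2523]), array([ 0.5836, -0.245 ])]
[437.1 168.9] [array([ 0.6262, -0.2682]), array([ 0.6211, -0.2605])]
```

Block: centre (0.530, 0.008), yaw about -47° with the high end towards +x, -y. Wedge: centre (0.4555, -0.283), thick end towards -x, yaw about -169°. Both sizes agree with the given ones. Now I'll head for the wedge.

>>> arm_command --motion '[{"dx": 1, "dy": 0.7, "turn": -0.15, "claw": 1}, {"dx": 1, "dy": 0.7, "turn": -0.15, "claw": 1}, {"dx": 1, "dy": 0.7, "turn": -0.15, "claw": 1}, {"dx": 1, "dy": 0.7, "turn": -0.15, "claw": 1}, {"dx": 1, "dy": 0.7, "turn": -0.17, "claw": 1}]'

```text
schema error: expected keys dx, dy, dz, turn, claw
```

```bash
python3 -c "
from rig import bot
s=bot.observe();print(s['clock'],s['joints'],s['position'],s['tool_rot'])"
```

```text
0.1 [-7.37961664e+01  7.23887376e+00 -2.32217672e+00  8.05228351e+01
 -1.05456177e-03  9.00000862e+01] [ 0.14642599 -0.50389044  0.3031841 ] [ 1.79998945e+02  8.38856100e-02 -7.37962527e+01]
```

>>> arm_command --motion '[{"dx": 1, "dy": 0.7, "dz": 0, "turn": 0, "claw": 1}, {"dx": 1, "dy": 0.7, "dz": 0, "turn": 0, "claw": 1}, {"dx": 1, "dy": 0.7, "dz": 0, "turn": 0, "claw": 1}, {"dx": 1, "dy": 0.7, "dz": 0, "turn": 0, "claw": 1}, {"dx": 1, "dy": 0.7, "dz": 0, "turn": 0, "claw": 1}]'

```text
clock: 0.6
position: [0.2974, -0.3981, 0.3035]
tool_rot: [180.0, 0.0, -73.8]
contact_force: [0.6, 0.6, -0.6]
opening: 1.002
```

```bash
python3 -c "
from rig import bot
s=bot.observe();print(s['clock'],s['joints'],s['position'],s['tool_rot'])"
```

```text
0.6 [-5.32382544e+01  4.18227540e+00 -5.68618163e+00  8.01681953e+01
 -2.21828923e-04  1.10577377e+02] [ 0.29736989 -0.39805778  0.30354284] [ 1.79986910e+02  3.42359164e-02 -7.38156356e+01]
```

>>> arm_command --motion '[{"dx": 1, "dy": 0.76, "dz": 0, "turn": 1, "claw": 1}, {"dx": 1, "dy": 0.76, "dz": 0, "turn": 1, "claw": 1}, {"dx": 1, "dy": 0.76, "dz": 0, "turn": 1, "claw": 1}, {"dx": 1, "dy": 0.76, "dz": 0, "turn": 1, "claw": 1}, {"dx": 1, "dy": 0.76, "dz": 0, "turn": 1, "claw": 1}]'

```text
clock: 1.1
position: [0.4475, -0.2839, 0.3035]
tool_rot: [180.0, 0.0, -39.1]
contact_force: [-0.0, 0.2, -0.0]
opening: 1.0
```

>>> arm_command --motion '[{"dx": 0, "dy": 0, "dz": 0, "turn": 1, "claw": 1}, {"dx": 0, "dy": 0, "dz": 0, "turn": 1, "claw": 1}, {"dx": 0, "dy": 0, "dz": 0, "turn": 1, "claw": 1}, {"dx": 0, "dy": 0, "dz": 0, "turn": 1, "claw": 1}, {"dx": 0, "dy": 0, "dz": 0, "turn": 1, "claw": 1}]'

```text
clock: 1.6
position: [0.4464, -0.2849, 0.3034]
tool_rot: [-180.0, 0.1, -4.7]
contact_force: [-0.5, -0.0, -0.3]
opening: 0.999
```

>>> arm_command --motion '[{"dx": 0, "dy": 0, "dz": 0, "turn": 1, "claw": 1}, {"dx": 0, "dy": 0, "dz": 0, "turn": 1, "claw": 1}, {"dx": 0, "dy": 0, "dz": 0, "turn": 1, "claw": 1}, {"dx": 0, "dy": 0, "dz": 0, "turn": 1, "claw": 1}, {"dx": 0, "dy": 0, "dz": 0, "turn": 1, "claw": 1}]'

```text
clock: 2.1
position: [0.4463, -0.2851, 0.3034]
tool_rot: [-179.9, 0.0, 29.6]
contact_force: [-0.8, 0.7, -1.0]
opening: 0.997
```

>>> arm_command --motion '[{"dx": 0, "dy": 0, "dz": 0, "turn": 1, "claw": 1}, {"dx": 0, "dy": 0, "dz": 0, "turn": 1, "claw": 1}, {"dx": 0, "dy": 0, "dz": 0, "turn": 1, "claw": 1}, {"dx": 0, "dy": 0, "dz": 0, "turn": 1, "claw": 1}, {"dx": 0, "dy": 0, "dz": 0, "turn": 1, "claw": 1}]'

```text
clock: 2.6
position: [0.4463, -0.285, 0.3034]
tool_rot: [-179.9, -0.0, 64.0]
contact_force: [0.9, -0.3, 0.5]
opening: 1.002
```

>>> arm_command --motion '[{"dx": 0, "dy": 0, "dz": 0, "turn": 1, "claw": 1}, {"dx": 0, "dy": 0, "dz": 0, "turn": 1, "claw": 1}, {"dx": 0, "dy": 0, "dz": 0, "turn": 1, "claw": 1}, {"dx": 0, "dy": 0, "dz": 0, "turn": 1, "claw": 1}, {"dx": 0, "dy": 0, "dz": 0, "turn": 1, "claw": 1}]'

```text
clock: 3.1
position: [0.4463, -0.2851, 0.3034]
tool_rot: [-180.0, -0.0, 98.4]
contact_force: [-0.6, -0.8, 0.0]
opening: 1.001
```

>>> arm_command --motion '[{"dx": 0.1, "dy": 0, "dz": -1, "turn": 0.4, "claw": 1}, {"dx": 0, "dy": 0, "dz": -1, "turn": 0, "claw": 1}, {"dx": 0, "dy": 0, "dz": -1, "turn": 0, "claw": 1}, {"dx": 0, "dy": 0, "dz": -1, "turn": 0, "claw": 1}, {"dx": 0, "dy": 0, "dz": 0, "turn": 0, "claw": 1}]'

```text
clock: 3.6
position: [0.4474, -0.2838, 0.1796]
tool_rot: [-179.7, -0.3, 100.8]
contact_force: [-0.9, 0.6, 1.2]
opening: 0.995
```

Run:
```python
from h import *
im=cv2.imread("pics/scene0.png")
print(im[209,208],im[203,309],im[212,303])
for n,s,dv,zz in(("wedge",(208,209),45,(.022,.038)),("block",(309,203),45,(.08,.097))):
    ct,f=mask(im,s,dv=dv)
    for q in f(cv2.approxPolyN(cv2.convexHull(ct),4,ensure_convex=True)):print(n,q.round(1),[ray("scene",q,z)[:2].round(4) for z in zz])
s=bot.observe();print(s["position"],s["joints"][5])
```

```text
[205 208 200] [197 209 201] [78 85 85]
wedge [217.3 216.7] [array([ 0.4935, -0.2485]), array([ 0.5181, -0.2413])]
wedge [199.2 218.9] [array([ 0.5029, -0.297 ]), array([ 0.5273, -0.2887])]
wedge [199.4 200.3] [array([ 0.4016, -0.3196]), array([ 0.4285, -0.3107])]
wedge [216.9 198.7] [array([ 0.3944, -0.2688]), array([ 0.4215, -0.2612])]
block [324.7 202.2] [array([0.5237, 0.0522]), array([0.5516, 0.0517])]
block [302.6 207.7] [array([ 0.5489, -0.0063]), array([ 0.5761, -0.0051])]
block [291.7 201.3] [array([ 0.5154, -0.0362]), array([ 0.5435, -0.0341])]
block [314.7 196.1] [array([0.4904, 0.0256]), array([0.5192, 0.0259])]
[ 0.44736171 -0.28378763  0.17955769] -43.22995481537143
```

>>> arm_command --motion '[{"dx": 0.27, "dy": 0.08, "dz": -0.8, "turn": 0, "claw": 1}, {"dx": 0, "dy": 0, "dz": -0.8, "turn": 0, "claw": 1}, {"dx": 0, "dy": 0, "dz": -0.7, "turn": 0, "claw": 1}, {"dx": 0, "dy": 0, "dz": -0.6, "turn": 0, "claw": 1}, {"dx": 0, "dy": 0, "dz": 0, "turn": 0, "claw": 1}]'

```text
clock: 4.1
position: [0.4569, -0.2823, 0.0959]
tool_rot: [-179.9, -0.1, 100.8]
contact_force: [-0.6, 0.7, -0.5]
opening: 1.001
```

Run:
```python
from h import *
t=bot.grab_frame("top");s=bot.grab_frame("scene")
def c(i,x,y,w=50,h=50): return cv2.convertScaleAbs(cv2.resize(i[y-h:y+h,x-w:x+w],(400,400),interpolation=cv2.INTER_CUBIC),alpha=1.3)
cv2.imwrite("pics/g1.png",np.hstack([c(t,450,235),c(s,208,200)]))
print(bot.observe()["position"])
```

```text
[ 0.45802568 -0.28301033  0.09813767]
```

View pics/g1.png

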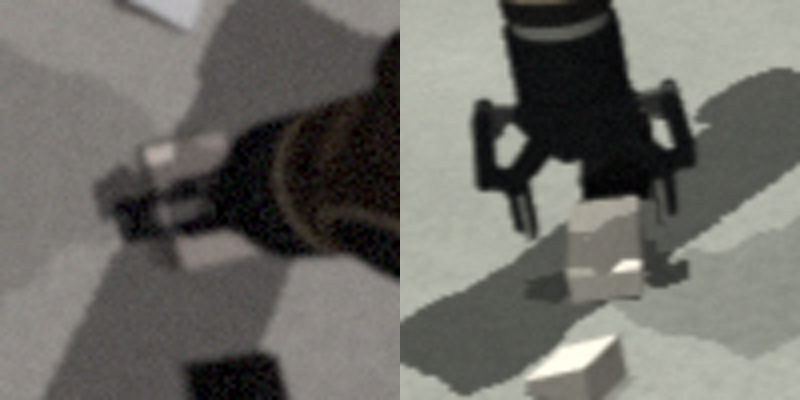

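The fingers straddle the wedge on both sides in both views. I'll go down and close.

>>> arm_command --motion '[{"dx": -0.08, "dy": 0.05, "dz": -0.5, "turn": 0, "claw": 1}, {"dx": 0, "dy": 0, "dz": -0.2, "turn": 0, "claw": 1}, {"dx": 0, "dy": 0, "dz": 0, "turn": 0, "claw": 1}, {"dx": 0, "dy": 0, "dz": 0, "turn": 0, "claw": 0}, {"dx": 0, "dy": 0, "dz": 0, "turn": 0, "claw": 0}]'

```text
clock: 4.7
position: [0.4556, -0.2815, 0.0768]
tool_rot: [179.9, 0.0, 100.8]
contact_force: [0.6, 0.0, -0.8]
opening: 0.688
```

>>> arm_command --motion '[{"dx": 0, "dy": 0, "dz": 0, "turn": 0, "claw": 0}, {"dx": 0, "dy": 0, "dz": 0, "turn": 0, "claw": 0}, {"dx": 0, "dy": 0, "dz": 0, "turn": 0, "claw": 0}, {"dx": 0, "dy": 0, "dz": 0, "turn": 0, "claw": 0}, {"dx": 0, "dy": 0, "dz": 0, "turn": 0, "claw": 0}]'

```text
clock: 5.2
position: [0.4557, -0.2815, 0.0769]
tool_rot: [179.9, 0.1, 100.8]
contact_force: [-1.4, 1.1, 4.9]
opening: 0.573
```

Gripped (opening about 49 mm against a 50 mm width). Lift and carry to the block, turning about -58°.

>>> arm_command --motion '[{"dx": 0, "dy": 0, "dz": 0.5, "turn": 0, "claw": 0}, {"dx": 0, "dy": 0, "dz": 1, "turn": 0, "claw": 0}, {"dx": 0, "dy": 0, "dz": 1, "turn": 0, "claw": 0}, {"dx": 0, "dy": 0, "dz": 1, "turn": 0, "claw": 0}, {"dx": 0, "dy": 0, "dz": 1, "turn": 0, "claw": 0}]'

```text
clock: 5.7
position: [0.4547, -0.281, 0.2115]
tool_rot: [-179.9, -0.1, 100.8]
contact_force: [0.5, -1.7, -3.5]
opening: 0.573
```

>>> arm_command --motion '[{"dx": 0.24, "dy": 1, "dz": 0, "turn": -0.85, "claw": 0}, {"dx": 0.24, "dy": 1, "dz": 0, "turn": -0.85, "claw": 0}, {"dx": 0.24, "dy": 1, "dz": 0, "turn": -0.85, "claw": 0}, {"dx": 0.24, "dy": 1, "dz": 0, "turn": -0.85, "claw": 0}, {"dx": 0.24, "dy": 1, "dz": 0, "turn": -0.85, "claw": 0}]'

```text
clock: 6.2
position: [0.4909, -0.13, 0.2103]
tool_rot: [-179.9, 0.0, 71.4]
contact_force: [-0.3, -0.3, -3.2]
opening: 0.574
```

>>> arm_command --motion '[{"dx": 0.24, "dy": 1, "dz": 0, "turn": -0.85, "claw": 0}, {"dx": 0.24, "dy": 1, "dz": 0, "turn": -0.85, "claw": 0}, {"dx": 0.24, "dy": 1, "dz": 0, "turn": -0.85, "claw": 0}, {"dx": 0.24, "dy": 1, "dz": 0, "turn": -0.85, "claw": 0}, {"dx": 0.2, "dy": 0.85, "dz": 0, "turn": -0.85, "claw": 0}]'

```text
clock: 6.7
position: [0.5258, 0.0158, 0.2103]
tool_rot: [-179.9, 0.1, 42.2]
contact_force: [0.3, -0.2, -3.5]
opening: 0.575
```

>>> arm_command --motion '[{"dx": 0, "dy": 0, "dz": 0, "turn": 0, "claw": 0}, {"dx": 0, "dy": 0, "dz": 0, "turn": 0, "claw": 0}, {"dx": 0, "dy": 0, "dz": 0, "turn": 0, "claw": 0}]'

```text
clock: 7.0
position: [0.5256, 0.0138, 0.2105]
tool_rot: [-180.0, 0.1, 42.4]
contact_force: [-0.2, -0.0, -2.5]
opening: 0.576
```

Run:
```python
from h import *
t=bot.grab_frame("top");s=bot.grab_frame("scene")
def c(i,x,y,w=50,h=50): return cv2.convertScaleAbs(cv2.resize(i[y-h:y+h,x-w:x+w],(400,400),interpolation=cv2.INTER_CUBIC),alpha=1.3)
cv2.imwrite("pics/g2.png",np.hstack([c(t,333,206),c(s,310,180)]))
o=bot.observe();print(o["position"],o["tool_rot"],o["contact_force"])
```

```text
[0.52574199 0.0134596  0.21073748] [-1.79990476e+02  2.48366354e-02  4.23533465e+01] [-0.49183056  0.06788805 -3.46907024]
```

View pics/g2.png

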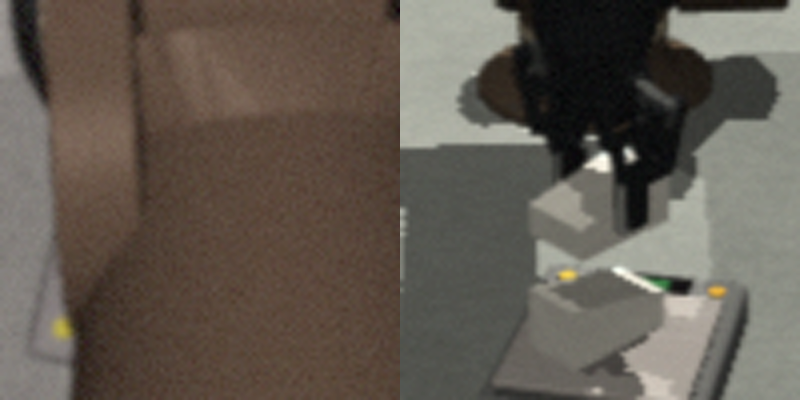

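In the scene view the wedge hangs square above the block, thin end over the block's high end. The wrist force of about -3.5 N confirms it is held. I'll lower it slowly until contact.

>>> arm_command --motion '[{"dx": 0.03, "dy": 0.02, "dz": -0.6, "turn": 0, "claw": 0}, {"dx": 0, "dy": 0, "dz": -0.4, "turn": 0, "claw": 0}, {"dx": 0, "dy": 0, "dz": -0.2, "turn": 0, "claw": 0}, {"dx": 0, "dy": 0, "dz": 0, "turn": 0, "claw": 0}, {"dx": 0, "dy": 0, "dz": 0, "turn": 0, "claw": 0}]'

```text
clock: 7.6
position: [0.5269, 0.0147, 0.1751]
tool_rot: [180.0, -0.0, 42.4]
contact_force: [-0.1, -1.1, -2.8]
opening: 0.576
```

>>> arm_command --motion '[{"dx": 0, "dy": 0, "dz": -0.07, "turn": 0, "claw": 0}, {"dx": 0, "dy": 0, "dz": 0, "turn": 0, "claw": 0}, {"dx": 0, "dy": 0, "dz": 0, "turn": 0, "claw": 0}]'

```text
clock: 7.9
position: [0.527, 0.0149, 0.1731]
tool_rot: [180.0, -0.0, 42.4]
contact_force: [0.1, 0.5, -3.2]
opening: 0.577
```

>>> arm_command --motion '[{"dx": 0, "dy": 0, "dz": -0.07, "turn": 0, "claw": 0}, {"dx": 0, "dy": 0, "dz": 0, "turn": 0, "claw": 0}, {"dx": 0, "dy": 0, "dz": 0, "turn": 0, "claw": 0}]'

```text
clock: 8.2
position: [0.5272, 0.0149, 0.172]
tool_rot: [179.9, -0.1, 42.4]
contact_force: [-3.2, 1.8, 4.9]
opening: 0.573
```

Contact at TCP z = 0.172, as predicted (0.1726). Keep pressing so that it pivots onto the slope.

>>> arm_command --motion '[{"dx": 0, "dy": 0, "dz": -0.07, "turn": 0, "claw": 0}, {"dx": 0, "dy": 0, "dz": 0, "turn": 0, "claw": 0}, {"dx": 0, "dy": 0, "dz": 0, "turn": 0, "claw": 0}]'

```text
clock: 8.5
position: [0.5273, 0.0149, 0.1709]
tool_rot: [179.9, -0.1, 42.4]
contact_force: [-5.5, 1.0, 11.2]
opening: 0.572
```

>>> arm_command --motion '[{"dx": 0, "dy": 0, "dz": -0.07, "turn": 0, "claw": 0}, {"dx": 0, "dy": 0, "dz": 0, "turn": 0, "claw": 0}, {"dx": 0, "dy": 0, "dz": 0, "turn": 0, "claw": 0}]'

```text
clock: 8.8
position: [0.5275, 0.0148, 0.1692]
tool_rot: [179.8, -0.1, 42.4]
contact_force: [-5.3, 1.0, 13.1]
opening: 0.569
```

>>> arm_command --motion '[{"dx": 0, "dy": 0, "dz": -0.07, "turn": 0, "claw": 0}, {"dx": 0, "dy": 0, "dz": 0, "turn": 0, "claw": 0}, {"dx": 0, "dy": 0, "dz": 0, "turn": 0, "claw": 0}]'

```text
clock: 9.1
position: [0.5275, 0.0148, 0.1672]
tool_rot: [179.8, -0.1, 42.4]
contact_force: [-5.1, 0.4, 14.2]
opening: 0.574
```

Run:
```python
from h import *
s=bot.grab_frame("scene")
def c(i,x,y,w=40,h=30): return cv2.convertScaleAbs(cv2.resize(i[y-h:y+h,x-w:x+w],(800,600),interpolation=cv2.INTER_CUBIC),alpha=1.4)
cv2.imwrite("pics/g3.png",c(s,310,200))
```

```text
(no output)
```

View pics/g3.png

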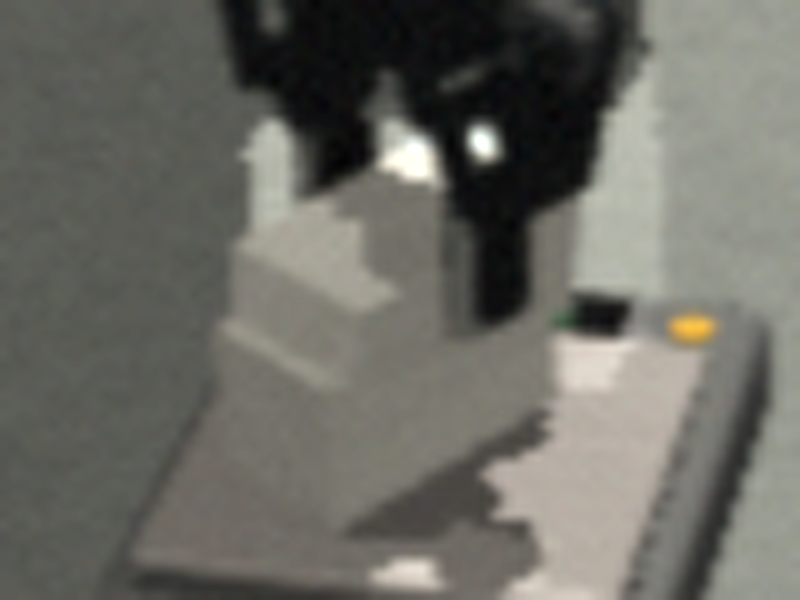

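The picture shows the wedge squarely over the block (thin end at about (290,300)) and nearly flat on the slope. Press on a little more.

>>> arm_command --motion '[{"dx": 0, "dy": 0, "dz": -0.06, "turn": 0, "claw": 0}, {"dx": 0, "dy": 0, "dz": 0, "turn": 0, "claw": 0}, {"dx": 0, "dy": 0, "dz": 0, "turn": 0, "claw": 0}]'

```text
clock: 9.45
position: [0.527, 0.0153, 0.1658]
tool_rot: [179.9, -0.2, 42.4]
contact_force: [-9.3, 2.5, 17.2]
opening: 0.574
```

>>> arm_command --motion '[{"dx": 0, "dy": 0, "dz": -0.05, "turn": 0, "claw": 0}, {"dx": 0, "dy": 0, "dz": 0, "turn": 0, "claw": 0}, {"dx": 0, "dy": 0, "dz": 0, "turn": 0, "claw": 0}]'

```text
clock: 9.75
position: [0.5266, 0.0159, 0.1648]
tool_rot: [180.0, -0.2, 42.4]
contact_force: [-11.1, 6.0, 22.0]
opening: 0.571
```

Force is rising, and z agrees with the predicted seat (0.1645). Release gently.

>>> arm_command --motion '[{"dx": 0, "dy": 0, "dz": 0.05, "turn": 0, "claw": 0}, {"dx": 0, "dy": 0, "dz": 0, "turn": 0, "claw": 0.65}, {"dx": 0, "dy": 0, "dz": 0, "turn": 0, "claw": 0.8}, {"dx": 0, "dy": 0, "dz": 0, "turn": 0, "claw": 1}, {"dx": 0, "dy": 0, "dz": 0, "turn": 0, "claw": 1}]'

```text
clock: 10.25
position: [0.5269, 0.0148, 0.1623]
tool_rot: [-180.0, 0.0, 42.4]
contact_force: [0.2, -0.5, 0.5]
opening: 1.003
```

>>> arm_command --motion '[{"dx": 0, "dy": 0, "dz": 0, "turn": 0, "claw": 1}, {"dx": 0, "dy": 0, "dz": 0, "turn": 0, "claw": 1}, {"dx": 0, "dy": 0, "dz": 0.5, "turn": 0, "claw": 1}, {"dx": 0, "dy": 0, "dz": 1, "turn": 0, "claw": 1}, {"dx": 0, "dy": 0, "dz": 1, "turn": 0, "claw": 1}]'

```text
clock: 10.75
position: [0.5265, 0.0148, 0.2378]
tool_rot: [-179.9, 0.1, 42.4]
contact_force: [-0.4, 0.6, 0.2]
opening: 1.002
```

Released cleanly. Now go above the elbow, then look.

>>> arm_command --motion '[{"dx": 0.23, "dy": 0.96, "dz": 0.5, "turn": 0.99, "claw": 1}, {"dx": 0.23, "dy": 0.96, "dz": 0, "turn": 0.99, "claw": 1}, {"dx": 0.23, "dy": 0.96, "dz": 0, "turn": 0.99, "claw": 1}, {"dx": 0.23, "dy": 0.96, "dz": 0, "turn": 0.99, "claw": 1}, {"dx": 0.23, "dy": 0.96, "dz": 0, "turn": 0.99, "claw": 1}]'

```text
clock: 11.25
position: [0.5616, 0.16, 0.2526]
tool_rot: [180.0, 0.0, 76.7]
contact_force: [1.0, 0.3, 0.1]
opening: 1.003
```

>>> arm_command --motion '[{"dx": 0.23, "dy": 0.96, "dz": 0, "turn": 0.99, "claw": 1}, {"dx": 0.23, "dy": 0.96, "dz": 0, "turn": 0.99, "claw": 1}, {"dx": 0.23, "dy": 0.96, "dz": 0, "turn": 0.99, "claw": 1}, {"dx": 0, "dy": 0, "dz": 0, "turn": 0, "claw": 1}, {"dx": 0, "dy": 0, "dz": 0, "turn": 0, "claw": 1}]'

```text
clock: 11.75
position: [0.582, 0.2456, 0.252]
tool_rot: [-179.9, 0.0, 96.8]
contact_force: [0.2, -0.7, 0.2]
opening: 0.999
```

Run:
```python
from h import *
o=bot.observe();print(o["position"],o["tool_rot"])
s=bot.grab_frame("scene");t=bot.grab_frame("top")
a=cv2.imread("pics/scene0.png")
print(a[242,415],a[236,400])
ct,f=mask(a,(415,242),dv=45)
for q in f(cv2.approxPolyDP(ct,.02*cv2.arcLength(ct,True),True)):print(q.round(1),ray("scene",q,.026)[:2].round(4))
def c(i,x,y,w=50,h=50): return cv2.convertScaleAbs(cv2.resize(i[y-h:y+h,x-w:x+w],(400,400),interpolation=cv2.INTER_CUBIC),alpha=1.4)
cv2.imwrite("pics/g4s.png",s);cv2.imwrite("pics/g4t.png",t)
cv2.imwrite("pics/g4.png",np.hstack([c(s,320,210),c(t,333,206)]))
```

```text
[0.58196883 0.24562284 0.25202526] [-1.79947168e+02  3.60830297e-02  9.68452830e+01]
[ 99 106 108] [206 208 200]
[369.6 196.6] [0.4088 0.1877]
[369.6 286.4] [0.7937 0.1434]
[459.4 286.4] [0.8004 0.3385]
[459.4 196.6] [0.4205 0.4517]
[398.1 196.6] [0.4125 0.2718]
[410.2 207.2] [0.473  0.2958]
[399.4 217.2] [0.523  0.2565]
[384.7 209.2] [0.4805 0.2222]
[390.1 196.6] [0.4115 0.2482]
```

View pics/g4.png

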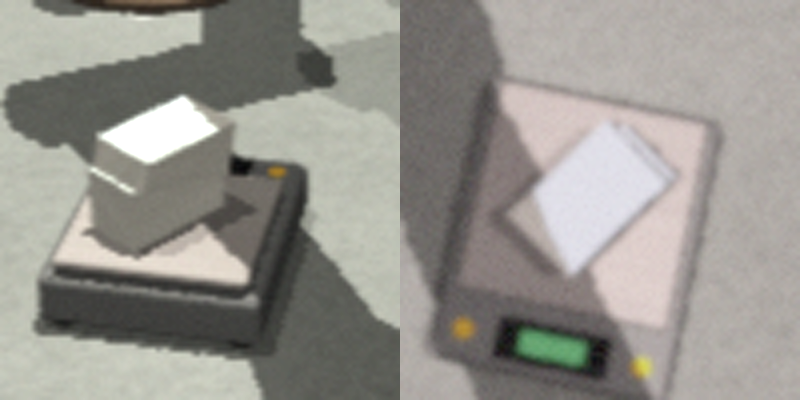

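The wedge lies flush on the block with its top looking level, in both views. Top-face corners in the top view are about (336,186), (350,202), (325,225) and (309,209). Next I'll measure its centre and cross-check the elbow in the scene view.

Run:
```python
from h import *
C=np.array([[336.2,186],[350,202.2],[325.5,225.2],[309.2,209.2]])
P=np.array([ray("top",q,.118)[:2] for q in C]);print(P.round(4),P.mean(0))
a=cv2.imread("pics/scene0.png")
ct,f=mask(a,(397,233),dv=60)
for q in f(cv2.approxPolyDP(ct,.02*cv2.arcLength(ct,True),True)):print(q.round(1),ray("scene",q,.026)[:2].round(4))
# level check in the scene view: lit top corners at common z
b=cv2.imread("pics/g4s.png")
ct,f=mask(b,(311,192),dv=45)
for q in f(cv2.approxPolyN(cv2.convexHull(ct),4,ensure_convex=True)):print("top",q.round(1),ray("scene",q,.118)[:2].round(4))
```

```text
[[ 5.690e-01 -4.000e-04]
 [ 5.311e-01 -3.010e-02]
 [ 4.809e-01  2.660e-02]
 [ 5.178e-01  6.210e-02]] [0.52469303 0.01454997]
[389.7 222.1] [0.5456 0.2262]
[399.9 242.3] [0.6367 0.2377]
[432.4 239.1] [0.6263 0.3219]
[424.2 232.7] [0.598  0.3074]
[408.4 233.9] [0.6019 0.2658]
[401.8 223.6] [0.554  0.2574]
top [323.8 192.1] [0.5355 0.0501]
top [305.9 200.6] [0.5762 0.0042]
top [294.3 193.3] [ 0.5385 -0.0264]
top [315.6 183.8] [0.4901 0.0289]
```

Elbow estimates from the two views agree within about 4 mm. I'll descend, look once, and grip.

>>> arm_command --motion '[{"dx": 0.01, "dy": 0.03, "dz": -1, "turn": 0, "claw": 1}, {"dx": 0, "dy": 0, "dz": -1, "turn": 0, "claw": 1}, {"dx": 0, "dy": 0, "dz": -1, "turn": 0, "claw": 1}, {"dx": 0, "dy": 0, "dz": -1, "turn": 0, "claw": 1}, {"dx": 0, "dy": 0, "dz": -0.8, "turn": 0, "claw": 1}]'

```text
clock: 12.35
position: [0.5818, 0.2445, 0.1072]
tool_rot: [-179.9, 0.0, 96.7]
contact_force: [0.2, -0.8, 0.0]
opening: 1.0
```

Run:
```python
from h import *
s=bot.grab_frame("scene");t=bot.grab_frame("top");print(bot.observe()["position"])
def c(i,x,y,w=40,h=40): return cv2.convertScaleAbs(cv2.resize(i[y-h:y+h,x-w:x+w],(400,400),interpolation=cv2.INTER_CUBIC),alpha=1.6)
cv2.imwrite("pics/g5.png",np.hstack([c(s,405,220),c(t,232,190)]))
```

```text
[0.58035572 0.24406997 0.10517785]
```

View pics/g5.png

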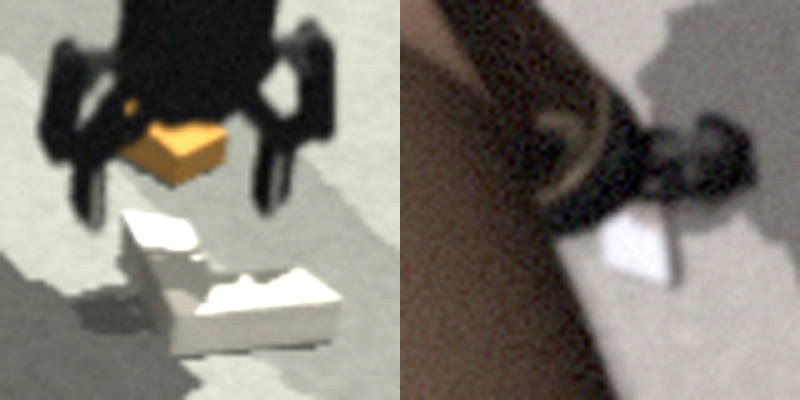

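The outer finger is left of leg 1 and the inner finger stands in the L's notch behind leg 2, with about 8 mm of clearance. Descend and grip.

>>> arm_command --motion '[{"dx": 0, "dy": 0.08, "dz": -0.5, "turn": 0, "claw": 1}, {"dx": 0, "dy": 0, "dz": -0.37, "turn": 0, "claw": 1}, {"dx": 0, "dy": 0, "dz": 0, "turn": 0, "claw": 1}, {"dx": 0, "dy": 0, "dz": 0, "turn": 0, "claw": 0}, {"dx": 0, "dy": 0, "dz": 0, "turn": 0, "claw": 0}]'

```text
clock: 12.95
position: [0.5828, 0.2488, 0.0834]
tool_rot: [179.9, -0.0, 96.9]
contact_force: [0.9, -0.0, 0.7]
opening: 0.696
```

>>> arm_command --motion '[{"dx": 0, "dy": 0, "dz": 0, "turn": 0, "claw": 0}, {"dx": 0, "dy": 0, "dz": 0, "turn": 0, "claw": 0}, {"dx": 0, "dy": 0, "dz": 0, "turn": 0, "claw": 0}, {"dx": 0, "dy": 0, "dz": 0, "turn": 0, "claw": 0}, {"dx": 0, "dy": 0, "dz": 0, "turn": 0, "claw": 0}]'

```text
clock: 13.45
position: [0.5829, 0.2487, 0.0834]
tool_rot: [179.9, -0.0, 96.8]
contact_force: [-0.1, -1.0, 5.1]
opening: 0.333
```

>>> arm_command --motion '[{"dx": 0, "dy": 0, "dz": 0, "turn": 0, "claw": 0}, {"dx": 0, "dy": 0, "dz": 0, "turn": 0, "claw": 0}, {"dx": 0, "dy": 0, "dz": 0, "turn": 0, "claw": 0}]'

```text
clock: 13.75
position: [0.5829, 0.2487, 0.0834]
tool_rot: [179.9, -0.0, 96.8]
contact_force: [-0.4, -1.1, 6.7]
opening: 0.334
```

Gripped (about 28 mm against a 30 mm leg). Lift and carry over.

>>> arm_command --motion '[{"dx": 0, "dy": 0, "dz": 0.4, "turn": 0, "claw": 0}, {"dx": 0, "dy": 0, "dz": 0.8, "turn": 0, "claw": 0}, {"dx": 0, "dy": 0, "dz": 1, "turn": 0, "claw": 0}, {"dx": 0, "dy": 0, "dz": 1, "turn": 0, "claw": 0}, {"dx": 0, "dy": 0, "dz": 1, "turn": 0, "claw": 0}]'

```text
clock: 14.25
position: [0.5818, 0.2485, 0.2094]
tool_rot: [-179.9, 0.0, 96.9]
contact_force: [0.7, 0.6, -2.8]
opening: 0.335
```

>>> arm_command --motion '[{"dx": 0, "dy": 0, "dz": 1, "turn": 0, "claw": 0}, {"dx": 0, "dy": 0, "dz": 0.8, "turn": 0, "claw": 0}, {"dx": -0.2, "dy": -0.6, "dz": 0, "turn": -0.6, "claw": 0}, {"dx": -0.25, "dy": -0.8, "dz": 0, "turn": -0.8, "claw": 0}, {"dx": -0.3, "dy": -0.9, "dz": 0, "turn": -0.9, "claw": 0}]'

```text
clock: 14.75
position: [0.5593, 0.1793, 0.2624]
tool_rot: [-179.9, 0.0, 80.9]
contact_force: [0.0, -0.3, -3.4]
opening: 0.333
```

>>> arm_command --motion '[{"dx": -0.3, "dy": -0.9, "dz": 0, "turn": -0.9, "claw": 0}, {"dx": -0.35, "dy": -0.9, "dz": 0, "turn": -0.9, "claw": 0}, {"dx": -0.35, "dy": -0.9, "dz": 0, "turn": -0.9, "claw": 0}, {"dx": -0.35, "dy": -0.9, "dz": 0, "turn": -0.9, "claw": 0}, {"dx": -0.25, "dy": -0.9, "dz": 0, "turn": -0.9, "claw": 0}]'

```text
clock: 15.25
position: [0.5106, 0.0437, 0.2625]
tool_rot: [-179.9, 0.0, 49.9]
contact_force: [-0.5, -0.0, -2.0]
opening: 0.336
```

>>> arm_command --motion '[{"dx": -0.23, "dy": -0.9, "dz": 0, "turn": -0.9, "claw": 0}, {"dx": 0, "dy": 0, "dz": 0, "turn": -0.2, "claw": 0}, {"dx": 0, "dy": 0, "dz": 0, "turn": 0, "claw": 0}, {"dx": 0, "dy": 0, "dz": 0, "turn": 0, "claw": 0}]'

```text
clock: 15.65
position: [0.505, 0.0181, 0.2625]
tool_rot: [-180.0, -0.0, 42.6]
contact_force: [-0.0, 0.6, -3.2]
opening: 0.331
```

Run:
```python
from h import *
s=bot.grab_frame("scene");t=bot.grab_frame("top");o=bot.observe();print(o["position"],o["tool_rot"],o["contact_force"],o["opening"])
def c(i,x,y,w=45,h=45): return cv2.convertScaleAbs(cv2.resize(i[y-h:y+h,x-w:x+w],(500,500),interpolation=cv2.INTER_CUBIC),alpha=1.6)
cv2.imwrite("pics/g6.png",c(s,315,175))
```

```text
[0.50512021 0.0183352  0.26237587] [-1.79974933e+02  6.21130049e-03  4.26441521e+01] [-0.2277499   0.78625245 -2.98784934] 0.33071918694552993
```

View pics/g6.png

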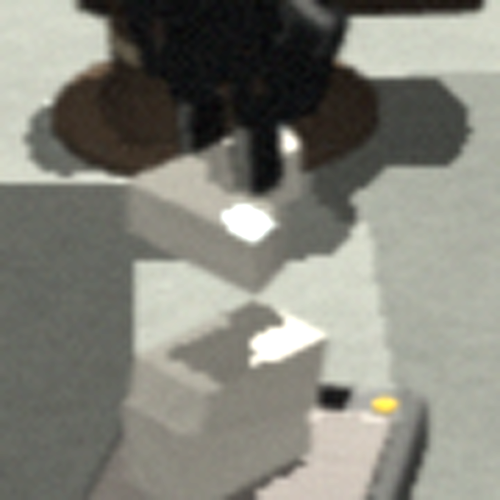

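The elbow hangs level above the wedge, its mitred leg-2 tip towards the camera (about (255,290) in the crop), as planned. Lower to just above contact.

>>> arm_command --motion '[{"dx": 0, "dy": -0.03, "dz": -0.7, "turn": 0, "claw": 0}, {"dx": 0, "dy": 0, "dz": -0.7, "turn": 0, "claw": 0}, {"dx": 0, "dy": 0, "dz": -0.4, "turn": 0, "claw": 0}, {"dx": 0, "dy": 0, "dz": 0, "turn": 0, "claw": 0}, {"dx": 0, "dy": 0, "dz": 0, "turn": 0, "claw": 0}]'

```text
clock: 16.25
position: [0.5052, 0.017, 0.2089]
tool_rot: [-180.0, 0.0, 42.6]
contact_force: [-0.6, 0.6, -3.0]
opening: 0.328
```

>>> arm_command --motion '[{"dx": 0, "dy": 0, "dz": -0.06, "turn": 0, "claw": 0}, {"dx": 0, "dy": 0, "dz": 0, "turn": 0, "claw": 0}, {"dx": 0, "dy": 0, "dz": 0, "turn": 0, "claw": 0}]'

```text
clock: 16.55
position: [0.5053, 0.0167, 0.2073]
tool_rot: [180.0, -0.0, 42.5]
contact_force: [0.0, -0.4, -2.9]
opening: 0.337
```

>>> arm_command --motion '[{"dx": 0, "dy": 0, "dz": -0.05, "turn": 0, "claw": 0}, {"dx": 0, "dy": 0, "dz": 0, "turn": 0, "claw": 0}, {"dx": 0, "dy": 0, "dz": 0, "turn": 0, "claw": 0}]'

```text
clock: 16.85
position: [0.505, 0.0166, 0.2052]
tool_rot: [-180.0, -0.0, 42.5]
contact_force: [-0.6, -0.3, -3.1]
opening: 0.334
```

>>> arm_command --motion '[{"dx": 0, "dy": 0, "dz": -0.05, "turn": 0, "claw": 0}, {"dx": 0, "dy": 0, "dz": 0, "turn": 0, "claw": 0}, {"dx": 0, "dy": 0, "dz": 0, "turn": 0, "claw": 0}]'

```text
clock: 17.15
position: [0.5049, 0.0167, 0.2036]
tool_rot: [-180.0, 0.0, 42.5]
contact_force: [-0.3, 0.5, -3.3]
opening: 0.335
```

>>> arm_command --motion '[{"dx": 0, "dy": 0, "dz": -0.04, "turn": 0, "claw": 0}, {"dx": 0, "dy": 0, "dz": 0, "turn": 0, "claw": 0}, {"dx": 0, "dy": 0, "dz": 0, "turn": 0, "claw": 0}]'

```text
clock: 17.45
position: [0.505, 0.0167, 0.2024]
tool_rot: [-180.0, 0.0, 42.5]
contact_force: [-0.0, -0.6, -2.9]
opening: 0.334
```

>>> arm_command --motion '[{"dx": 0, "dy": 0, "dz": -0.04, "turn": 0, "claw": 0}, {"dx": 0, "dy": 0, "dz": 0, "turn": 0, "claw": 0}, {"dx": 0, "dy": 0, "dz": 0, "turn": 0, "claw": 0}]'

```text
clock: 17.75
position: [0.505, 0.0167, 0.2013]
tool_rot: [-180.0, 0.0, 42.5]
contact_force: [0.7, 0.5, -2.5]
opening: 0.333
```

>>> arm_command --motion '[{"dx": 0, "dy": 0, "dz": -0.04, "turn": 0, "claw": 0}, {"dx": 0, "dy": 0, "dz": 0, "turn": 0, "claw": 0}, {"dx": 0, "dy": 0, "dz": 0, "turn": 0, "claw": 0}]'

```text
clock: 18.05
position: [0.505, 0.0167, 0.201]
tool_rot: [180.0, -0.0, 42.5]
contact_force: [-3.7, 0.6, 6.0]
opening: 0.337
```

Contact at 0.201, as predicted (0.2014). Release.

>>> arm_command --motion '[{"dx": 0, "dy": 0, "dz": 0, "turn": 0, "claw": 0.38}, {"dx": 0, "dy": 0, "dz": 0, "turn": 0, "claw": 0.42}, {"dx": 0, "dy": 0, "dz": 0, "turn": 0, "claw": 0.5}, {"dx": 0, "dy": 0, "dz": 0, "turn": 0, "claw": 0.6}, {"dx": 0, "dy": 0, "dz": 0, "turn": 0, "claw": 0.75}]'

```text
clock: 18.55
position: [0.505, 0.0167, 0.2]
tool_rot: [-180.0, 0.0, 42.5]
contact_force: [-0.1, 0.5, -0.2]
opening: 0.745
```

>>> arm_command --motion '[{"dx": 0, "dy": 0, "dz": 0, "turn": 0, "claw": 0.75}, {"dx": 0, "dy": 0, "dz": 0.3, "turn": 0, "claw": 0.75}, {"dx": 0, "dy": 0, "dz": 0.8, "turn": 0, "claw": 0.75}, {"dx": 0, "dy": 0, "dz": 1, "turn": 0, "claw": 0.75}, {"dx": 0, "dy": 0, "dz": 1, "turn": 0, "claw": 0.75}]'

```text
clock: 19.05
position: [0.5048, 0.0166, 0.2946]
tool_rot: [-180.0, 0.0, 42.5]
contact_force: [0.2, -0.2, -0.2]
opening: 0.753
```

>>> arm_command --motion '[{"dx": 0, "dy": -1, "dz": 0.5, "turn": 0, "claw": 0.75}, {"dx": 0, "dy": -1, "dz": 0, "turn": 0, "claw": 0.75}, {"dx": 0, "dy": -1, "dz": 0, "turn": 0, "claw": 0.75}, {"dx": 0, "dy": -1, "dz": 0, "turn": 0, "claw": 0.75}, {"dx": 0, "dy": -1, "dz": 0, "turn": 0, "claw": 0.75}]'

```text
clock: 19.55
position: [0.5049, -0.1345, 0.309]
tool_rot: [180.0, -0.0, 42.5]
contact_force: [0.2, 0.5, 1.1]
opening: 0.747
```

>>> arm_command --motion '[{"dx": 0, "dy": -1, "dz": 0, "turn": 0, "claw": 0.75}, {"dx": 0, "dy": -1, "dz": 0, "turn": 0, "claw": 0.75}, {"dx": 0, "dy": 0, "dz": 0, "turn": 0, "claw": 0.75}, {"dx": 0, "dy": 0, "dz": 0, "turn": 0, "claw": 0.75}, {"dx": 0, "dy": 0, "dz": 0, "turn": 0, "claw": 0.75}]'

```text
clock: 20.05
position: [0.505, -0.1927, 0.3084]
tool_rot: [180.0, -0.0, 42.6]
contact_force: [-0.0, 0.4, 0.1]
opening: 0.753
```

Run:
```python
from h import *
s=bot.grab_frame("scene");t=bot.grab_frame("top");o=bot.observe();print(o["clock"],o["position"],o["contact_force"])
cv2.imwrite("pics/g7s.png",s);cv2.imwrite("pics/g7t.png",t)
def c(i,x,y,w=45,h=45): return cv2.convertScaleAbs(cv2.resize(i[y-h:y+h,x-w:x+w],(400,400),interpolation=cv2.INTER_CUBIC),alpha=1.4)
cv2.imwrite("pics/g7.png",np.hstack([c(s,315,200),c(t,333,206)]))
```

```text
20.15 [ 0.50504979 -0.1924114   0.30841409] [-0.16033521 -0.14451645  1.0091951 ]
```

View pics/g7.png

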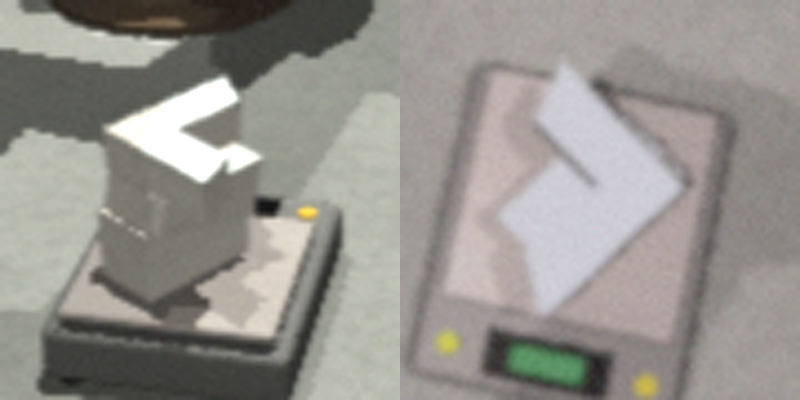

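The stack stands: the elbow lies flat on the wedge, its inner corner at about (332,203) in the top view, and the arm is clear. One last numeric check, then I'll hand in.

Run:
```python
from h import *
f=lambda a,b:(288+a/4.444,161+b/4.444)
pts={"corner":f(286,185),"inner":f(195,186),"tip1":f(143,315),"tip2":f(163,63)}
for k,p in pts.items():print(k,np.round(p,1),ray("top",p,.144)[:2].round(4))
g=lambda a,b:(270+a/4.444,155+b/4.444)
for k,p in {"corner":g(107,128),"inner":g(182,131),"tip1":g(227,76),"tip2":g(205,183)}.items():print("scene",k,ray("scene",p,.144)[:2].round(4))
a=cv2.imread("pics/scene0.png");b=bot.grab_frame("scene")
for n,(x,y,r) in {"brass":(397,206,14),"steep":(202,242,14),"slug":(303,293,14)}.items():
    d=cv2.phaseCorrelate(*[np.float32(cv2.cvtColor(i[y-r:y+r,x-r:x+r],6)) for i in(a,b)]);print(n,np.round(d[0],2))
```

```text
corner [352.4 202.6] [ 0.5265 -0.033 ]
inner [331.9 202.9] [0.5272 0.0117]
tip1 [320.2 231.9] [0.4649 0.0389]
tip2 [324.7 175.2] [0.5893 0.0255]
scene corner [ 0.5348 -0.0259]
scene inner [0.5403 0.0175]
scene tip1 [0.4727 0.0444]
scene tip2 [0.5998 0.0303]
brass [-0.06  0.03]
steep [0.67 0.67]
slug [-0.04 -0.05]
```

```bash
python3 -c "
from rig import bot
print(bot.sign_off())"
```

```text
the job is handed in; nothing more can be done
None
```

I laid the long aluminium wedge on the block's slope, thick end over the block's low end. I pressed it until it seated flat and let go. Then I set the L-shaped offcut flat on top, let go, moved the arm clear and handed in at about 20 s. No verdict was reported.

**Last checks:**
- **Centring:** in the top camera the elbow's balance point comes out at about (0.525, 0.014) m. The wedge-top centre is about (0.525, 0.015) m, so they agree within a few mm.
- **Camera disagreement:** the scene camera puts both points about 10 mm farther out in x. It does so for both, so their relative fit still holds, and I used values close to the top camera's.
- **Levelness:** judged only by eye in both views, where the wedge and elbow look flush and level. Both touched down within 1 mm of the predicted height. I did not measure the tilt.
- **Block:** it looks unmoved in the pictures, but I did not measure its position again after placing the wedge.
- **Bystanders:** the brass wedge and slug show no shift. The steep wedge's patch shifted by 0.7 px each way (about 2–4 mm), probably from changed shadows, since the fingers stayed well clear of it.

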